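Level a sprung mounting plate with its foot screw and hold it down

TASK

Lay the blue spirit level flat inside the black outline on the aluminium mounting plate, along the plate, and let go of it. Then take the red knob of the plate's levelling foot, press it down until the foot stands firmly on the brass disc below it, and turn it until the bubble rests between the two black lines of the level. Finish while still holding the knob pressed down like that, so that a colleague can lock the foot; leave the tape roll, the solder reel and the hex key where they are.

Things in the scene. Friction and masses are not known exactly. Their poses are not given: they have to be found in the camera images.
- level_mid (a point): centre (half-way up) of the loose spirit level: blue bar 150 mm long, 34 mm wide, 34 mm high, 200 g, black ends, on top (38 mm above its underside) a bright green vial with a pale bubble and two black lines. It lies on its underside. x = along its length, z = up. Grip it across its width.
- bubble (a joint): place of the bubble along the level's own x axis in m, 0 = midway between the two black lines, limits +-0.038. The bubble is 22 mm long and the lines' inner edges stand 32 mm apart. It moves to the higher end, 16 mm for each degree of slope, and takes about 2 s to settle.
- plate_mark (a point): on the plate's top face, centre of the black outline (158 x 44 mm) for the level. x = along the plate from hinge to knob, y = across, z = up from the face, which is 66 mm above the worktop when level. Hinge axis 70 mm behind this point (-x), with a cheek at each side of the plate that rises 6 mm above the face; knob axis 150 mm ahead (+x).
- knob_grip (a point): grip point on the knob's axis, 8 mm below the top of the red grip bar, 20 mm above the black flange under it (50 mm across). The bar is 42 mm long (this point's x), 14 mm wide (its y), 28 mm high: grip it across the 14 mm from above. The point is about 46 mm above the plate's top face when not pressed. z = up.
- spindle (a joint): turn of the knob in rad, grows clockwise seen from above, range +-2.4. Clockwise screws the foot out downwards: with the foot on its disc the knob end rises 4 mm per rad (1.04 degrees of slope, 16.7 mm of bubble travel). 0.5 to 1.4 rad are needed, either way, depending on the disc under the foot. Friction 0.1 N m; it stays where left.
- knob (a joint): how far the knob is pushed in on its spindle against its own spring, m, 0 to 0.014; 1 N to start plus 0.8 N per mm. It gives while the plate comes down; at 0.008 to 0.013 the foot stands firmly. Turning the foot out lifts the plate, so a knob held at one height is pushed further in (4 mm per rad); turning it back does the reverse.
- pack_tall: brass disc 26 mm across, 15.6 mm high, fixed, origin at the centre of its underside, 12 mm above the worktop; either under the foot (the plate then starts with the knob end too high) or parked beside the plate.
- pack_short: the same, but 8 mm high; under the foot it leaves the knob end too low.
- plate: aluminium plate 270 x 110 x 12 mm with foot and knob; origin on the hinge axis, x to the knob. A spring holds it against a stop, sloping 3 degrees up towards the knob; about 3 N down on the knob bring it down, by 6 to 18 mm at the knob, until the foot stands on its disc. When the knob is let go it springs up again.
- tape_roll: bystander: roll of tape lying flat, 92 mm across, 19 mm high; origin at the centre of its underside
- solder_reel: bystander: blue solder reel, 56 mm across, 37 mm high; origin at the centre of its underside
- hex_key: bystander: black hex key, 30 x 97 x 6 mm; origin at the centre of its underside
- level: the spirit level, origin at the centre of its underside

How it is judged:
On the way:
1. the spirit level lies flat on the plate inside the outline, along the plate, let go (x of level_mid in the frame of plate_mark between -0.03 and 0.03 m and y of level_mid in the frame of plate_mark between -0.02 and 0.02 m and z of level_mid in the frame of plate_mark between 0.013 and 0.021 m and angle between the x axis of level_mid and the x axis of plate_mark, either way round below 0.2 rad and contact force between each of the arm, the fingers and level below 0.2 N), for 0.3 s.
At the end, for the whole second after the job is handed in: Knob still held, pushed in over 3 mm, foot on its brass disc with over 1 N, bubble within 5.5 mm of the middle; the level lies untouched on the plate within 30 mm along and 20 mm across of the outline's centre, aligned within 0.2 rad (all of step 1 and value of joint bubble between -0.0055 and 0.0055 m and value of joint knob above 0.003 m and contact force between the fingers and plate above 1 N and (contact force between plate and pack_tall above 1 N or contact force between plate and pack_short above 1 N)); the arm keeps its last pose, push and grip.
It fails at once if a bystander (tape roll, solder reel, hex key) is moved by more than 20 mm (distance of any of tape_roll, solder_reel, hex_key from where it was at the start of the episode above 0.02 m).
It also fails if it takes over 72 s, if anything falls off the work surface, if the arm or the gripper's body presses on something with over 40 N, if the wrist force passes 120 N, or if a joint passes its speed limit or range.

ROBOT

A 6-joint arm with a two-finger parallel gripper is mounted at the origin on a cart in front of the work surface, level with it; the furniture and walls round the work are solid. World frame = base frame: x ahead of the robot, y to its left, z up, the work surface at z = 0. Lengths are in m, angles in rad, forces in N, time in s.
With the tool pointing down it reaches from about 0.3 to 0.875 m from the base axis. Payload 6.4 kg.
Tool frame: the origin (TCP) lies between the finger pads; the fingertips stand tip_extent ahead of it and the grasp point (between the pads) lies 5 mm behind it (tip_extent is the distance from the TCP to the fingertips, in m); z points along the fingers, y is the direction in which the jaws open and shut (so a half turn about z gives the same grasp; the last joint's range is limited). The gripper opens to 85 mm and grips with 20 to 120 N. Pads are 22 mm wide; open, the fingers measure 114 mm over their backs; the gripper's body (76 mm by 85 mm) begins 54 mm behind the grasp point. The pads swing forward as they close: fully open they stand 13 mm farther back than shut.
Start: joints at [0.958, 0.181, 1.607, -0, 1.354, -0.206], TCP at [0.228, 0.528, 0.245] pointing down, gripper open.
Joint ranges: [-2.99, 2.99], [-0.89, 2.07], [0.3, 2.58], [-1.14, 4.28], [0, 2.63], [-3.12, 3.12]. Speed limits (rad/s): [2.57, 2.57, 3.01, 3.14, 3.14, 3.14].

INTERFACE

Orientations are given as a unit quaternion [w, x, y, z].
In Python, from bench import * gives the robot as it stands.
- The arm moves only by the shell command python3 -m jog 'ROWS'. ROWS is JSON, a list of rows, each a list of 3 entries, a list of its own where there are three numbers: the shift along the tool's x, y, z in mm, then the turn, a rotation vector about the tool's x, y, z in rad, then the opening, from 0 (shut) to 1 (fully open). A call has 1 to 20 rows; each row is the pose to reach, as a shift and turn from the pose measured when the call began, along the tool's axes at that moment; what a row does not reach only later rows make up. A row lasts 1/12 s, in which the tool goes at most 41.7 mm and 7.16 degrees, less where a joint would pass 70% of its speed; a pose out of reach is approached as far as the arm can. A call with a gripper value outside its range is refused whole. The fingers move at their own pace and stop on an object; the grip force is fixed at half the most. Time passes only in rows, so rows that repeat a pose let the fingers close. It gives the time, the measured TCP pose, the force and the opening at its end, in the units of the state.
- get_obs(): the state, without advancing time (a new reading comes with each control period).
- camera(name): name is "side" or "top" or "wrist"; returns (picture, depth): 384x512x3 uint8, red, green, blue; 384x512 float32, m along the optical axis (not along the pixel's ray), 0 where there is no reading.
- get_calibration(name): a dict with "fx", "fy", "cx", "cy" (pixels), "world_from_camera" (4x4, takes a point from camera to world coordinates). Camera axes: x right, y down, z forward; pixel columns grow to the right and rows downward; lengths in m; the calibration is good to about 2 mm. A picture is of the moment at which its call begins: read the wrist's pose just before it. get_calibration takes no time and is no camera call; for the wrist camera it gives the pose at the moment of the call.
- hand_in(): hands the job in, once; it reports no verdict.
The state is a dict: "time_s": time; "q": joint angles; "dq": joint speeds; "joint_efforts": joint torques, N m; "eef_pos": TCP position; "eef_rot": TCP orientation; "wrist_force": force on the tool from outside, world axes, zero at the start; "torque": the same for the moment, N m; "opening": opening from 0.0 (shut) to 1.0 (fully open).
Only numpy, scipy, OpenCV 4.12 (cv2) and the standard library are available. Lean on these libraries where they do the work, as an engineer would, in place of code of your own. Each camera call takes 0.05 s, during which the arm holds its last target.

## Working session

There is one attempt and no reset: what is moved stays moved. The work goes in short steps, Python scripts to look and compute and a shell command to move; the robot and the scene stay as the last step left them, time stands still between calls to the robot, and variables do not carry over. Pictures are saved under pics/ and viewed, and the job is handed in when it is done.

```bash
ls; mkdir -p pics; cat > h.py <<'E'
from bench import *
import numpy as np, cv2
def snap(n,f):
    im,d=camera(n); c=get_calibration(n)
    cv2.imwrite('pics/'+f+'.png',cv2.cvtColor(im,cv2.COLOR_RGB2BGR)); np.savez('pics/'+f+'.npz',im=im,d=d,T=np.array(c['world_from_camera']),k=[c['fx'],c['fy'],c['cx'],c['cy']])
def load(f):
    z=np.load('pics/'+f+'.npz'); d=z['d'];fx,fy,cx,cy=z['k'];v,u=np.mgrid[:384,:512]
    P=np.stack([(u-cx)/fx*d,(v-cy)/fy*d,d,np.ones_like(d)],-1)@z['T'].T
    return z['im'],d,P[...,:3],z
E
python3 - <<'E'
from h import *
for n in ['top','side','wrist']: snap(n,n+'0')
o=get_obs()
for k in o: print(k,np.round(o[k],4))
E
```

```text
pics
time_s 0.15
q [ 0.9577  0.1814  1.6077 -0.      1.3538 -0.2063]
dq [-0.0008 -0.001  -0.0025  0.0006 -0.0017 -0.001 ]
joint_efforts [ 7.00000e-04 -4.45257e+01 -3.51692e+01 -3.00000e-04  5.80000e-03
 -0.00000e+00]
eef_pos [0.2273 0.5278 0.2446]
eef_rot [-2.000e-04  2.020e-01  9.794e-01 -6.000e-04]
wrist_force [ 0.5425  1.0667 -0.4961]
torque [-0.0407 -0.0052  0.0309]
opening 1.0052
```

View pics/top0.png

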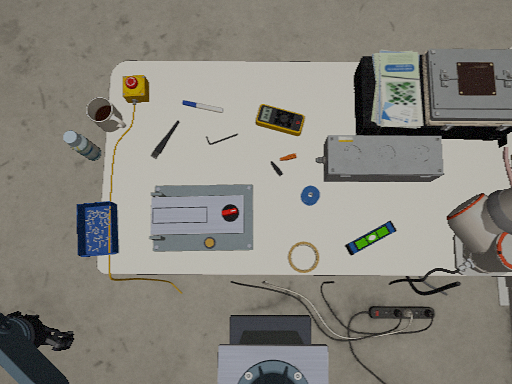

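View pics/side0.png

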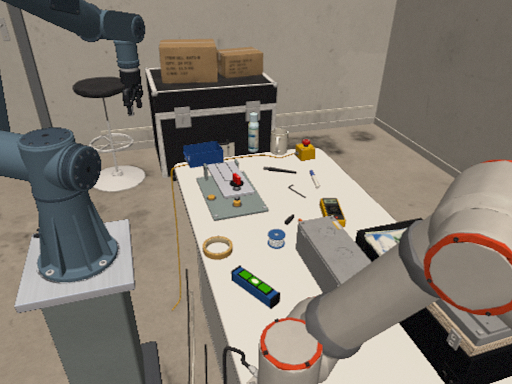

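View pics/wrist0.png

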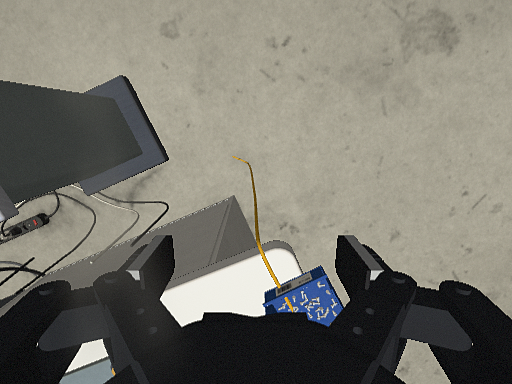

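```bash
python3 - <<'E'
from h import *
im,d,P,z=load('top0')
print(np.round(z['T'],3),z['k'])
for n,(u,v) in dict(level=(372,237),knob=(230,213),outl=(180,215),tape=(315,257),reel=(310,196),hex=(222,139),disc=(209,242),gri=(40,335),base=(270,370),table=(290,220)).items(): print(n,np.round(P[v,u],3))
bgr=cv2.imread('pics/top0.png')
cv2.imwrite('pics/topA.png',cv2.resize(bgr[170:270,140:260],None,fx=6,fy=6,interpolation=cv2.INTER_CUBIC))
cv2.imwrite('pics/topB.png',cv2.resize(bgr[180:280,290:410],None,fx=6,fy=6,interpolation=cv2.INTER_CUBIC))
E
```

```text
[[ 6.00e-03 -9.84e-01  1.78e-01  3.59e-01]
 [-1.00e+00 -6.00e-03 -1.00e-03  2.40e-02]
 [ 2.00e-03 -1.78e-01 -9.84e-01  1.33e+00]
 [ 0.00e+00  0.00e+00  0.00e+00  1.00e+00]] [438.79436969 438.79436969 264.94629737 192.503507  ]
level [ 0.461 -0.292  0.042]
knob [0.518 0.119 0.134]
outl [0.52  0.268 0.068]
tape [ 0.403 -0.127  0.013]
reel [ 0.589 -0.115  0.003]
hex [0.768 0.158 0.007]
disc [0.446 0.188 0.02 ]
gri [0.227 0.488 0.38 ]
base [0.085 0.006 0.013]
table [ 0.515 -0.054 -0.002]
```

View pics/topA.png

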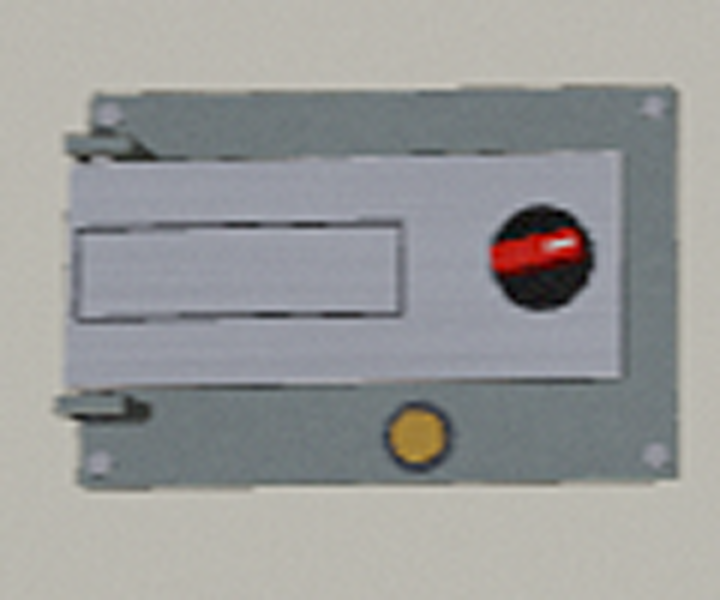

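View pics/topB.png

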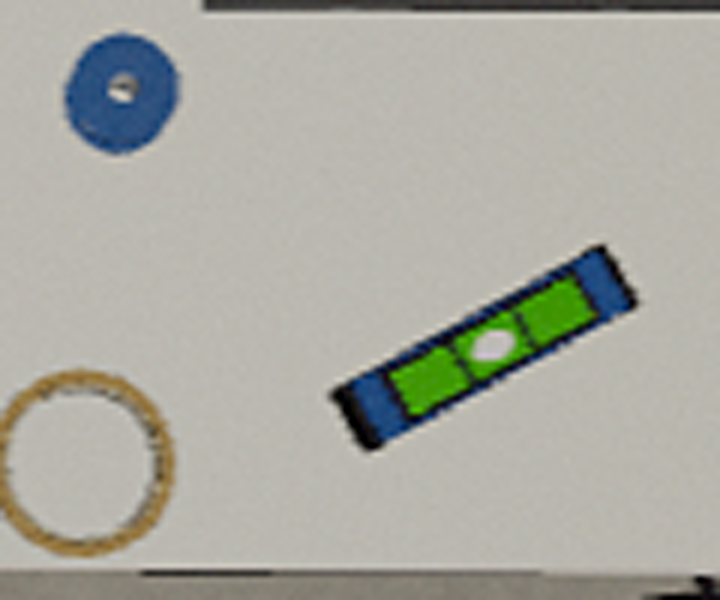

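```bash
python3 - <<'E'
from h import *
im,d,P,z=load('top0')
v,u=np.mgrid[:384,:512]
R=(u>340)&(u<400)&(v>215)&(v<260)&(P[...,2]>0.027)&(P[...,2]<.06)
p=P[R];r=cv2.minAreaRect(p[:,:2].astype(np.float32)*1000);print('level',r,np.percentile(p[:,2],[5,50,95]))
print(np.round(cv2.boxPoints(r)/1000,3))
i=im.astype(int)
R=(i[...,0]>150)&(i[...,1]<80)&(u>200)&(u<260)&(v>190)&(v<230)
p=P[R];r=cv2.minAreaRect(p[:,:2].astype(np.float32)*1000);print('knob',r,np.percentile(p[:,2],[5,50,95]))
R=(np.hypot(u-209,v-242)<4);print('disc',P[R].mean(0), np.percentile(P[R][:,2],[5,50,95]))
# base plate
R=(np.hypot(u-230,v-245)<4);print('baseplate',P[R].mean(0))
R=(u>155)&(u<240)&(v>197)&(v<231)&(P[...,2]>.05)&(P[...,2]<.09)
p=P[R]; A=np.c_[p[:,:2],np.ones(len(p))];c=np.linalg.lstsq(A,p[:,2],rcond=None)[0];print('plane',c,np.degrees(np.arctan(c[:2])))
# outline corners in crop coords (/6 + offset)
for q in [(76,229),(402,222),(402,314),(78,321),(72,160),(620,152),(622,378),(66,385)]:
    a,b=q[0]/6+140-.5,q[1]/6+170-.5
    fx,fy,cx,cy=z['k'];ray=z['T'][:3,:3]@np.array([(a-cx)/fx,(b-cy)/fy,1]);o=z['T'][:3,3]
    # intersect plane z=c0x+c1y+c2
    t=(c[0]*o[0]+c[1]*o[1]+c[2]-o[2])/(ray[2]-c[0]*ray[0]-c[1]*ray[1]);print(np.round(o+t*ray,4))
E
```

```text
level ((461.1817626953125, -290.30157470703125), (35.10602569580078, 153.20884704589844), 28.440967559814453) [0.03120086 0.0369056  0.04193628]
[[ 0.409 -0.231]
 [ 0.482 -0.366]
 [ 0.513 -0.349]
 [ 0.44  -0.215]]
knob ((523.1026611328125, 123.18187713623047), (12.472795486450195, 37.534786224365234), 11.428686141967773) [0.12788739 0.13178298 0.13464591]
disc [0.4456015  0.18830759 0.01997545] [0.01575135 0.02014437 0.02403108]
baseplate [0.43757055 0.12635133 0.01191556]
plane [ 0.00166939 -0.05343863  0.08336944] [ 0.09564903 -3.05889823]
[0.5411 0.3507 0.0655]
[0.5442 0.1916 0.074 ]
[0.4997 0.1903 0.074 ]
[0.4963 0.3474 0.0656]
[0.575  0.3544 0.0654]
[0.578  0.0868 0.0797]
[0.4691 0.0843 0.0796]
[0.4655 0.3516 0.0654]
```

```bash
cat >> h.py <<'E'
from scipy.spatial.transform import Rotation as Ro
def to(p,jaw_deg=None):
    o=get_obs();q=o['eef_rot'];R=Ro.from_quat([q[1],q[2],q[3],q[0]])
    s=R.inv().apply(np.array(p)-o['eef_pos'])*1000
    m=R.as_matrix()
    if jaw_deg is None: jaw_deg=np.degrees(np.arctan2(m[1,1],m[0,1]))
    a=np.radians(jaw_deg); y=np.array([np.cos(a),np.sin(a),0]); 
    if y@m[:,1]<0:y=-y
    zz=np.array([0,0,-1.]);D=np.stack([np.cross(y,zz),y,zz],1)
    print('shift',np.round(s,1),'turn',np.round((R.inv()*Ro.from_matrix(D)).as_rotvec(),3),'jaw',np.degrees(np.arctan2(m[1,1],m[0,1])))
E
python3 - <<'E'
from h import *
import bench
print([x for x in dir(bench) if x[0]!='_']); print(getattr(bench,'tip_extent',None))
to([.461,-.290,.20],28.4)
im,d,P,z=load('top0')
for (u,v) in [(450,215),(470,220),(490,210),(440,160),(360,100),(380,155)]: print(np.round(P[v,u],3))
E
```

```text
['MotionError', 'camera', 'get_calibration', 'get_obs', 'hand_in', 'tip_extent']
0.014
shift [-538.2 -658.5   45.4] turn [-0.001  0.     0.668] jaw 66.69337495038253
[ 0.516 -0.487  0.13 ]
[ 0.497 -0.518  0.179]
[ 0.517 -0.548  0.228]
[0.359 0.024 1.33 ]
[ 0.866 -0.26   0.09 ]
[ 0.692 -0.307  0.108]
```

```bash
python3 -m jog '[[[-269,-329,0],[0,0,0.33],1],[[-269,-329,0],[0,0,0.33],1],[[-269,-329,0],[0,0,0.33],1],[[-269,-329,0],[0,0,0.33],1],[[-269,-329,0],[0,0,0.33],1],[[-269,-329,0],[0,0,0.33],1],[[-269,-329,0],[0,0,0.33],1],[[-269,-329,0],[0,0,0.33],1],[[-269,-329,0],[0,0,0.33],1],[[-538,-658,20],[0,0,0.668],1],[[-538,-658,20],[0,0,0.668],1],[[-538,-658,20],[0,0,0.668],1],[[-538,-658,20],[0,0,0.668],1],[[-538,-658,20],[0,0,0.668],1],[[-538,-658,20],[0,0,0.668],1],[[-538,-658,20],[0,0,0.668],1],[[-538,-658,20],[0,0,0.668],1],[[-538,-658,20],[0,0,0.668],1],[[-538,-658,20],[0,0,0.668],1],[[-538,-658,20],[0,0,0.668],1]]'; python3 - <<'E'
from h import *
to([.461,-.290,.20],28.4)
E
```

```text
time_s: 1.82
eef_pos: [0.4562, -0.2749, 0.2255]
eef_rot: [-0.0, 0.512, 0.859, -0.001]
wrist_force: [0.8, 1.1, 0.5]
opening: 1.0
shift [-15.5  -2.9  25.5] turn [-0.001  0.    -0.   ] jaw 28.38312880262432
```

```bash
python3 -m jog '[[[-15.5,-3,60],[0,0,0],1],[[-15.5,-3,60],[0,0,0],1],[[-15.5,-3,60],[0,0,0],1],[[-15.5,-3,60],[0,0,0],1]]'; python3 - <<'E'
from h import *
snap('wrist','w1'); to([.461,-.290,.02],28.4)
im,d,P,z=load('w1')
i=im.astype(int)
G=(i[...,1]>120)&(i[...,0]<110)&(i[...,2]<80)&(P[...,2]>.03)&(P[...,2]<.05)
p=P[G];print(len(p),cv2.minAreaRect(p[:,:2].astype(np.float32)*1000),np.median(p[:,2]))
v,u=np.mgrid[:384,:512]
B=(P[...,2]>.025)&(P[...,2]<.05)&(np.hypot(P[...,0]-.461,P[...,1]+.29)<.1)
p=P[B];print(len(p),cv2.minAreaRect(p[:,:2].astype(np.float32)*1000),np.median(p[:,2]))
E
```

```text
time_s: 2.15
eef_pos: [0.4599, -0.2893, 0.1642]
eef_rot: [-0.002, 0.512, 0.859, -0.0]
wrist_force: [0.7, -0.1, 0.5]
opening: 1.002
shift [ -0.5   0.2 145.9] turn [-0.001 -0.001 -0.   ] jaw 28.386580536599844
1828 ((461.5131530761719, -290.1552734375), (22.137413024902344, 99.88984680175781), 28.2464656829834) 0.04004200241089531
5176 ((461.7410583496094, -290.3207702636719), (35.58419418334961, 151.924072265625), 28.497955322265625) 0.03918400271439737
```

View pics/w1.png

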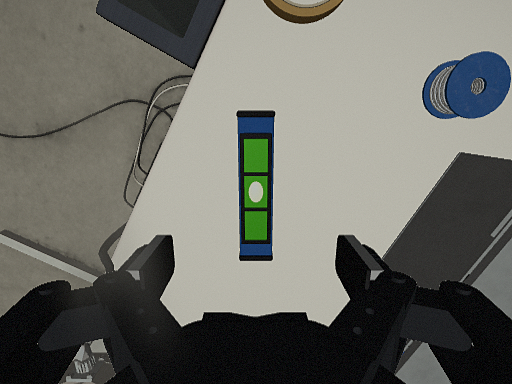

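```bash
python3 -m jog '[[[0,1,125],[0,0,0],1],[[0,1,125],[0,0,0],1],[[0,1,125],[0,0,0],1],[[0,1,144],[0,0,0],1],[[0,1,144],[0,0,0],1],[[0,1,144],[0,0,0],1],[[0,1,144],[0,0,0],0],[[0,1,144],[0,0,0],0],[[0,1,144],[0,0,0],0],[[0,1,144],[0,0,0],0],[[0,1,144],[0,0,0],0],[[0,1,144],[0,0,0],0],[[0,1,144],[0,0,0],0],[[0,1,144],[0,0,0],0]]'; python3 - <<'E'
from h import *
to([.461,-.290,.02],28.4)
E
```

```text
time_s: 3.37
eef_pos: [0.4624, -0.2902, 0.0237]
eef_rot: [0.001, 0.512, 0.859, -0.001]
wrist_force: [-1.1, 1.3, 9.0]
opening: 0.387
shift [ 0.8 -1.1  3.7] turn [-0.001  0.002 -0.   ] jaw 28.39300717351234
```

```bash
python3 -m jog '[[[0,0,-40],[0,0,0],0],[[0,0,-80],[0,0,0],0],[[0,0,-120],[0,0,0],0],[[0,0,-160],[0,0,0],0],[[0,0,-190],[0,0,0],0],[[0,0,-190],[0,0,0],0]]'; python3 - <<'E'
from h import *
o=get_obs();print(o['wrist_force'],o['opening'])
to([.52,.270,.20],1.2)
E
```

```text
time_s: 3.87
eef_pos: [0.4652, -0.2925, 0.2218]
eef_rot: [0.007, 0.512, 0.859, -0.002]
wrist_force: [0.3, -0.3, -1.3]
opening: 0.384
[ 0.28731124 -0.31550014 -1.26335017] 0.38373290579871994
shift [469.  315.7  16. ] turn [0.007 0.013 0.475] jaw 28.40371113469284
```

```bash
python3 -m jog '[[[469,316,0],[0,0,0.475],0],[[469,316,0],[0,0,0.475],0],[[469,316,0],[0,0,0.475],0],[[469,316,0],[0,0,0.475],0],[[469,316,0],[0,0,0.475],0],[[469,316,0],[0,0,0.475],0],[[469,316,0],[0,0,0.475],0],[[469,316,0],[0,0,0.475],0],[[469,316,0],[0,0,0.475],0],[[469,316,0],[0,0,0.475],0],[[469,316,0],[0,0,0.475],0],[[469,316,0],[0,0,0.475],0],[[469,316,0],[0,0,0.475],0],[[469,316,0],[0,0,0.475],0],[[469,316,0],[0,0,0.475],0],[[469,316,0],[0,0,0.475],0],[[469,316,0],[0,0,0.475],0],[[469,316,0],[0,0,0.475],0],[[469,316,0],[0,0,0.475],0]]'; python3 - <<'E'
from h import *
snap('side','s2');snap('wrist','w2');snap('top','t2')
to([.52,.270,.20],1.2)
E
```

```text
time_s: 5.45
eef_pos: [0.5201, 0.2691, 0.2158]
eef_rot: [0.007, 0.7, 0.714, -0.001]
wrist_force: [0.0, 0.2, -2.8]
opening: 0.386
shift [ 0.8 -0.5 16.1] turn [ 0.01   0.011 -0.002] jaw 1.1002874079455487
```

View pics/w2.png

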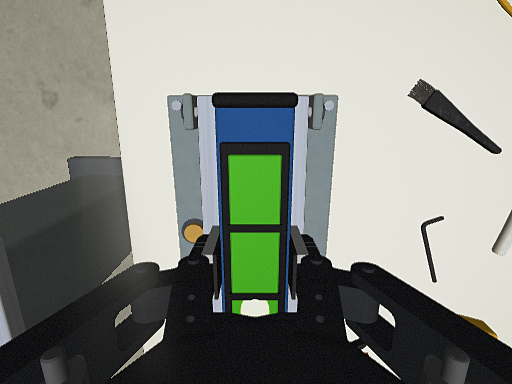

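View pics/s2.png

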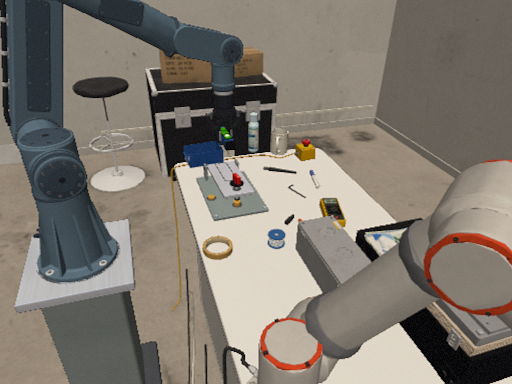

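```bash
python3 - <<'E'
from h import *
im,d,P,z=load('w2');i=im.astype(int)
G=(i[...,1]>120)&(i[...,0]<110)&(i[...,2]<80)&(P[...,2]>.18)
p=P[G];A=np.c_[p[:,:2]-[.52,.27],np.ones(len(p))];c=np.linalg.lstsq(A,p[:,2],rcond=None)[0]
print('level top plane',np.degrees(c[:2]),c[2]);b=im[300:318,240:275]
v,u=np.mgrid[:384,:512]
B=(i[...,2]>90)&(i[...,0]<70)&(u>200)&(u<310)&(P[...,2]>.15);print('blue x',[ (np.round(P[r][B[r]][:,0].min(),4),np.round(P[r][B[r]][:,0].max(),4)) for r in (115,125,135)])
K=(im.max(-1)<40)&(u>215)&(u<295)&(v>92)&(v<108);print('end y',np.percentile(P[K][:,1],[5,50,95]),np.percentile(P[K][:,0],[2,50,98]))
C=(P[...,2]>.055)&(P[...,2]<.085)&(v<200)&(v>95)&(u>190)&(u<322)
pp=P[C];print('plate/cheeks',pp[:,0].min(),pp[:,0].max(),np.median(pp[:,2]))
E
```

```text
level top plane [0.07423435 1.99653831] 0.2302322471612515
blue x [(np.float64(0.5027), np.float64(0.5346)), (np.float64(0.5026), np.float64(0.5354)), (np.float64(0.503), np.float64(0.5353))]
end y [0.34051334 0.34307173 0.34567394] [0.50362609 0.51893712 0.53422304]
plate/cheeks 0.4580544270714725 0.5858011038411378 0.06844219771909466
```

```bash
python3 - <<'E'
from h import *
for f,lo in (('w1',.03),('top0',.03),('t2',.18),('s2',.18)):
    im,d,P,z=load(f);i=im.astype(int)
    G=(i[...,1]>110)&(i[...,0]<110)&(i[...,2]<80)&(P[...,2]>lo)&(np.abs(P[...,1])<.5)
    p=P[G]
    if len(p)<10: print(f,len(p)); continue
    for _ in range(3):
        m=np.median(p,0);A=np.c_[p[:,:2]-m[:2],np.ones(len(p))];c=np.linalg.lstsq(A,p[:,2],rcond=None)[0];r=p[:,2]-A@c;p=p[np.abs(r)<2.5*r.std()+1e-4]
    print(f,len(p),'slope deg',np.degrees(c[:2]),m)
E
python3 -c "
import cv2
a=cv2.imread('pics/s2.png')[60:200,160:300];cv2.imwrite('pics/s2z.png',cv2.resize(a,None,fx=4,fy=4,interpolation=2))"
```

```text
w1 1823 slope deg [-0.03538483 -0.25826664] [ 0.45749988 -0.28191486  0.04004262]
top0 222 slope deg [13.6789768  6.2594762] [ 0.46447866 -0.29769742  0.03851069]
t2 80 slope deg [-1.20795401 -0.68438171] [0.52226655 0.22796729 0.23082243]
s2 37 slope deg [-2.43696891 -0.62603878] [0.51816545 0.26983316 0.22839366]
```

View pics/s2z.png

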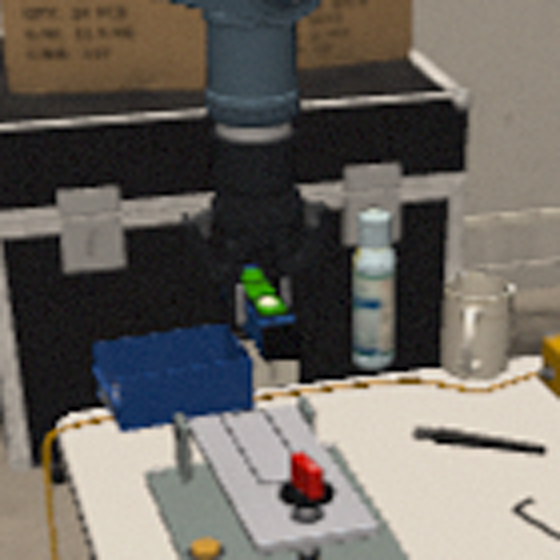

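```bash
python3 -m jog '[[[1,-0.5,16],[0.01,0.011,0],0],[[1,-0.5,16],[0.01,0.011,0],0],[[1,-0.5,16],[0.01,0.011,0],0],[[1,-0.5,16],[0.01,0.011,0],0],[[1,-0.5,16],[0.01,0.011,0],0],[[1,-0.5,16],[0.01,0.011,0],0],[[1,-0.5,16],[0.01,0.011,0],0],[[1,-0.5,16],[0.01,0.011,0],0],[[1,-0.5,16],[0.01,0.011,0],0],[[1,-0.5,16],[0.01,0.011,0],0],[[1,-0.5,16],[0.01,0.011,0],0],[[1,-0.5,16],[0.01,0.011,0],0]]'
python3 - <<'E'
from h import *
snap('wrist','w3');snap('side','s3');to([.52,.270,.20],1.2)
o=get_obs();q=o['eef_rot'];print(Ro.from_quat([q[1],q[2],q[3],q[0]]).as_matrix().round(4))
for f in ('w3','w1'):
    im,d,P,z=load(f);i=im.astype(int)
    G=(i[...,1]>120)&(i[...,0]<110)&(i[...,2]<80)&(P[...,2]>(.18 if f=='w3' else .03))
    p=P[G];t=p[:,1] if f=='w3' else (p[:,:2]@[-.476,.88])
    for lo in np.linspace(t.min(),t.max(),7)[:-1]:
        s=(t>=lo)&(t<lo+(t.max()-t.min())/6)
        if s.sum():print(round(lo,4),np.median(p[s,2]).round(4),s.sum())
a=cv2.imread('pics/s3.png')[60:200,160:300];cv2.imwrite('pics/s3z.png',cv2.resize(a,None,fx=4,fy=4,interpolation=2))
E
```

```text
time_s: 6.6
eef_pos: [0.52, 0.2702, 0.2002]
eef_rot: [-0.0, 0.7, 0.714, -0.0]
wrist_force: [0.3, 0.1, -2.4]
opening: 0.386
shift [-0.2  0.   0.1] turn [-0.     0.    -0.002] jaw 1.0972268252697828
[[-1.910e-02  9.998e-01 -4.000e-04]
 [ 9.998e-01  1.910e-02 -3.000e-04]
 [-3.000e-04 -4.000e-04 -1.000e+00]]
0.2415 0.2147 839
0.2573 0.2147 735
0.2731 0.2148 961
0.2888 0.2148 1453
0.3046 0.2148 1863
0.3204 0.2147 216
-0.525 0.0402 393
-0.5056 0.0402 291
-0.4861 0.0401 202
-0.4667 0.04 367
-0.4473 0.0399 501
-0.4278 0.0399 74
```

View pics/w3.png

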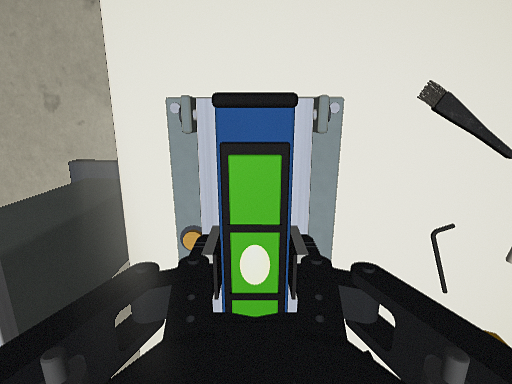

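View pics/s3z.png

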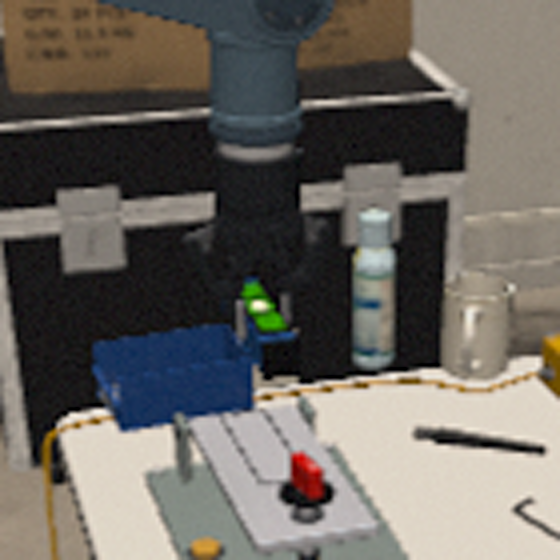

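```bash
python3 -m jog '[[[0,0,40],[0,-0.053,0],0],[[0,0,75],[0,-0.053,0],0],[[0,0,95],[0,-0.053,0],0],[[0,0,100],[0,-0.053,0],0],[[0,0,103],[0,-0.053,0],0],[[0,0,104],[0,-0.053,0],0],[[0,0,104],[0,-0.053,0],0],[[0,0,104],[0,-0.053,0],0]]'
python3 - <<'E'
from h import *
snap('wrist','w4');snap('side','s4');to([.52,.270,.0943],1.2)
o=get_obs();print(o['wrist_force'])
a=cv2.imread('pics/s4.png')[100:240,160:300];cv2.imwrite('pics/s4z.png',cv2.resize(a,None,fx=4,fy=4,interpolation=2))
E
```

```text
time_s: 7.37
eef_pos: [0.5214, 0.2706, 0.0982]
eef_rot: [0.02, 0.7, 0.714, -0.017]
wrist_force: [0.1, 0.0, -2.1]
opening: 0.387
shift [-0.3 -1.   3.5] turn [ 0.002  0.053 -0.002] jaw 1.0963970560014735
[ 0.66208286 -0.03961854 -1.01047787]
```

View pics/w4.png

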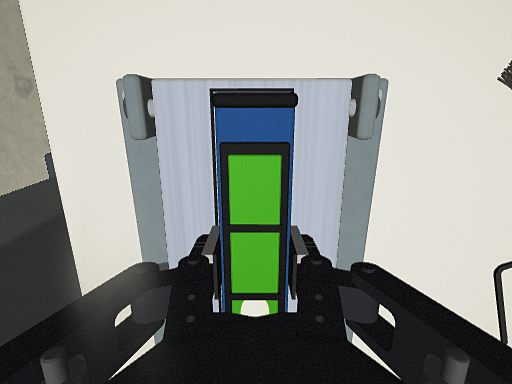

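View pics/s4z.png

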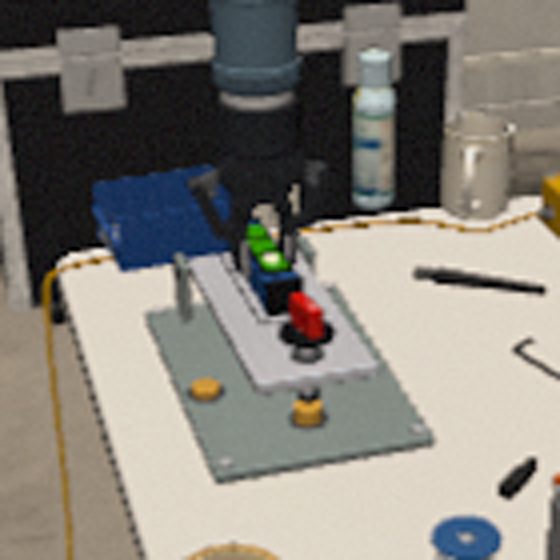

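```bash
python3 -m jog '[[[0,-2,2],[0,0,0],0],[[0,-2,4],[0,0,0],0],[[0,-2,5],[0,0,0],0],[[0,-2,5],[0,0,0],0],[[0,-2,5],[0,0,0],0.65],[[0,-2,5],[0,0,0],0.65],[[0,-2,5],[0,0,0],0.65],[[0,-2,5],[0,0,0],0.65],[[0,-2,5],[0,0,0],0.65],[[0,-2,-20],[0,0,0],0.65],[[0,-2,-60],[0,0,0],0.65],[[0,-2,-100],[0,0,0],0.65],[[0,-2,-140],[0,0,0],0.65],[[0,-2,-140],[0,0.053,0],0.65]]'
python3 - <<'E'
from h import *
snap('wrist','w5');snap('side','s5');snap('top','t5');to([.523,.121,.22],11.4)
a=cv2.imread('pics/t5.png')[170:270,140:260];cv2.imwrite('pics/t5z.png',cv2.resize(a,None,fx=6,fy=6,interpolation=2))
E
```

```text
time_s: 8.63
eef_pos: [0.5225, 0.2806, 0.2474]
eef_rot: [0.004, 0.699, 0.715, 0.008]
wrist_force: [1.2, 0.2, 0.7]
opening: 0.649
shift [-156.3    1.5   18. ] turn [ 0.003  0.    -0.181] jaw 1.0293830959404666
```

View pics/w5.png

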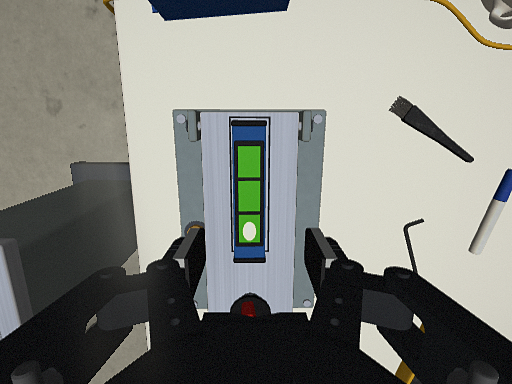

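View pics/t5z.png

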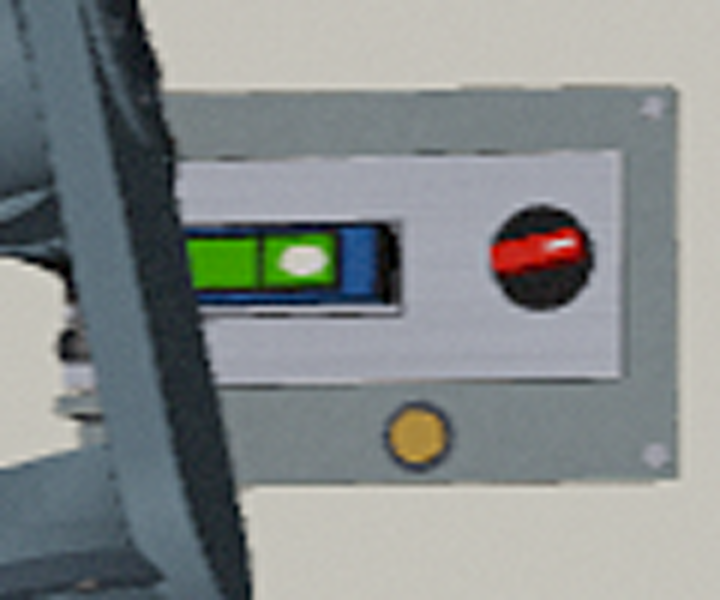

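```bash
python3 -m jog '[[[-156,1.5,0],[0.003,0,-0.181],0.6],[[-156,1.5,0],[0.003,0,-0.181],0.6],[[-156,1.5,0],[0.003,0,-0.181],0.6],[[-156,1.5,0],[0.003,0,-0.181],0.6],[[-156,1.5,20],[0.003,0,-0.181],0.6],[[-156,1.5,20],[0.003,0,-0.181],0.6],[[-156,1.5,20],[0.003,0,-0.181],0.6],[[-156,1.5,20],[0.003,0,-0.181],0.6]]'
python3 - <<'E'
from h import *
snap('wrist','w6');to([.523,.1225,.122],11.4)
im,d,P,z=load('w6');i=im.astype(int)
R=(i[...,0]>130)&(i[...,1]<80)&(i[...,2]<80)&(P[...,2]>.09)
p=P[R];print(len(p),cv2.minAreaRect(p[:,:2].astype(np.float32)*1000),np.percentile(p[:,2],[5,50,95]))
E
```

```text
time_s: 9.45
eef_pos: [0.5223, 0.122, 0.2172]
eef_rot: [-0.001, 0.633, 0.774, -0.001]
wrist_force: [0.5, 1.1, 0.2]
opening: 0.598
shift [ 0.2  0.4 95.9] turn [-0.001  0.     0.001] jaw 11.483661226394142
669 ((523.3215942382812, 125.17808532714844), (11.852273941040039, 40.52701950073242), 11.227139472961426) [0.13054488 0.13215207 0.13354655]
```

View pics/w6.png

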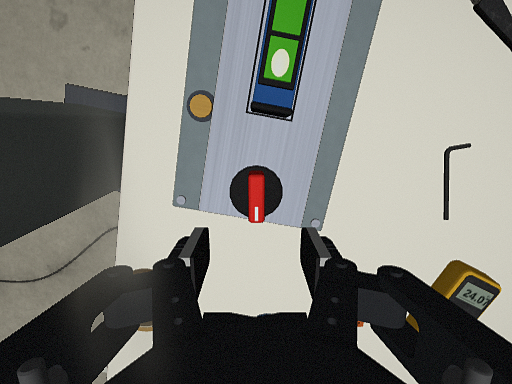

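```bash
python3 -m jog '[[[1.5,1,41],[0,0,0],0.6],[[1.5,1,75],[0,0,0],0.6],[[1.5,1,90],[0,0,0],0.6],[[1.5,1,95],[0,0,0],0.6],[[1.5,1,95],[0,0,0],0.6],[[1.5,1,95],[0,0,0],0],[[1.5,1,95],[0,0,0],0],[[1.5,1,95],[0,0,0],0],[[1.5,1,95],[0,0,0],0],[[1.5,1,95],[0,0,0],0],[[1.5,1,95],[0,0,0],0],[[1.5,1,95],[0,0,0],0],[[1.5,1,95],[0,0,0],0],[[1.5,1,95],[0,0,0],0],[[1.5,1,95],[0,0,0],0]]'
python3 - <<'E'
from h import *
snap('side','s7');snap('wrist','w7');snap('top','t7');to([.523,.121,.097],11.4)
a=cv2.imread('pics/s7.png')[130:230,170:290];b=cv2.imread('pics/t7.png')[170:270,140:260];cv2.imwrite('pics/st7.png',cv2.resize(np.vstack([a,b]),None,fx=3,fy=3,interpolation=2))
E
```

```text
time_s: 10.75
eef_pos: [0.5234, 0.1237, 0.1229]
eef_rot: [-0.0, 0.633, 0.774, -0.001]
wrist_force: [-3.0, -2.2, 2.5]
opening: 0.147
shift [-2.6 -0.9 25.9] turn [-0.001  0.001  0.001] jaw 11.484015937279167
```

View pics/st7.png

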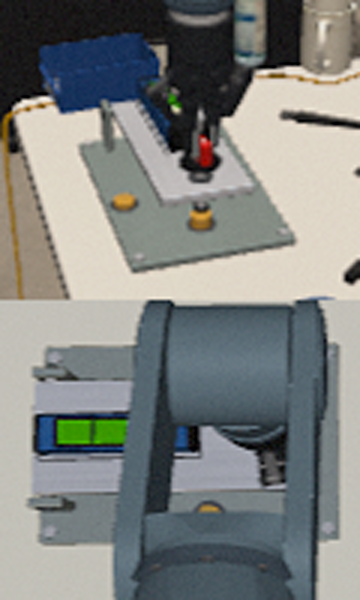

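View pics/w7.png

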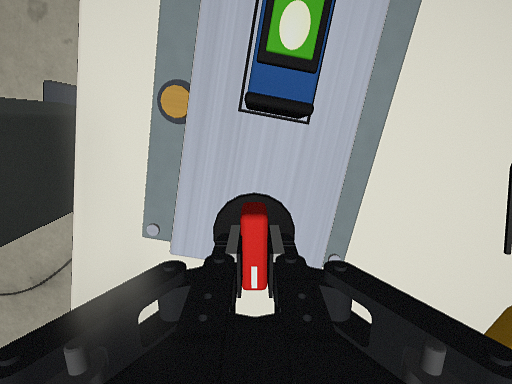

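```bash
python3 -m jog '[[[-0.5,0,3],[0,0,0],0],[[-1,0,6],[0,0,0],0],[[-1.5,0,9],[0,0,0],0],[[-2,0,12],[0,0,0],0],[[-2,0,14],[0,0,0],0],[[-2,0,16],[0,0,0],0],[[-2,0,16],[0,0,0],0],[[-2,0,16],[0,0,0],0],[[-2,0,16],[0,0,0],0],[[-2,0,16],[0,0,0],0]]'
python3 - <<'E'
from h import *
snap('side','s8');snap('wrist','w8');snap('top','t8');o=get_obs();print(o['wrist_force'],o['torque'])
a=cv2.imread('pics/s8.png')[130:230,170:290];b=cv2.imread('pics/t8.png')[170:270,140:260];cv2.imwrite('pics/st8.png',cv2.resize(np.vstack([a,b]),None,fx=3,fy=3,interpolation=2))
for f in ('w7','w8'):
    im,d,P,z=load(f);c=None
    M=(P[...,2]>.055)&(P[...,2]<.082)&(P[...,0]>.475)&(P[...,0]<.57)&(P[...,1]<.2)&(P[...,1]>.09)&(im.min(-1)>130)
    M[:,0:1]=False
    p=P[M]
    for _ in range(4):
        A=np.c_[p[:,:2]-[.52,.27],np.ones(len(p))];c=np.linalg.lstsq(A,p[:,2],rcond=None)[0];r=p[:,2]-A@c;p=p[np.abs(r)<2.5*r.std()+1e-4]
    print(f,len(p),'slope',np.degrees(c[:2]),'z at mark',c[2],'at knob',c[2]-.15*c[1],r.std())
E
```

```text
time_s: 11.73
eef_pos: [0.5235, 0.1222, 0.1071]
eef_rot: [-0.001, 0.633, 0.774, -0.0]
wrist_force: [-6.8, -1.1, 8.3]
opening: 0.148
[-6.22344275 -0.25846276  9.03149617] [ 0.47171546  1.12930083 -0.05432933]
w7 16238 slope [ 0.05123186 -2.74711116] z at mark 0.06967247528535364 at knob 0.07686439548713335 0.0006119611961039317
w8 17981 slope [-0.00395123 -0.85922049] z at mark 0.06722853529989606 at knob 0.06947796927140158 0.0006011503721659856
```

View pics/st8.png

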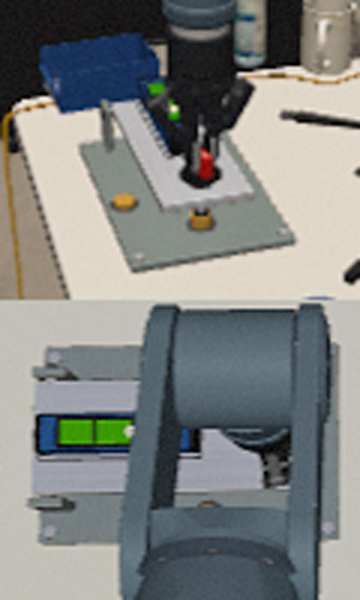

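View pics/w8.png

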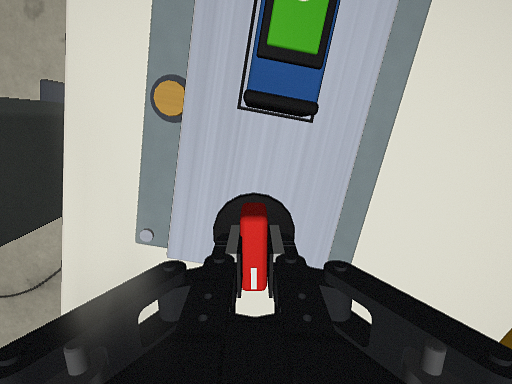

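```bash
python3 -m jog '[[[0,0,2],[0,0,0],0],[[0,0,3],[0,0,-0.1],0],[[0,0,3.5],[0,0,-0.2],0],[[0,0,4],[0,0,-0.3],0],[[0,0,4.5],[0,0,-0.4],0],[[0,0,5],[0,0,-0.5],0],[[0,0,5],[0,0,-0.6],0],[[0,0,5.5],[0,0,-0.7],0],[[0,0,6],[0,0,-0.8],0],[[0,0,6],[0,0,-0.8],0],[[0,0,6],[0,0,-0.8],0],[[0,0,6],[0,0,-0.8],0],[[0,0,6],[0,0,-0.8],0],[[0,0,6],[0,0,-0.8],0],[[0,0,6],[0,0,-0.8],0],[[0,0,6],[0,0,-0.8],0],[[0,0,6],[0,0,-0.8],0],[[0,0,6],[0,0,-0.8],0],[[0,0,6],[0,0,-0.8],0],[[0,0,6],[0,0,-0.8],0]]'
python3 -m jog '[[[0,0,0],[0,0,0],0],[[0,0,0],[0,0,0],0],[[0,0,0],[0,0,0],0],[[0,0,0],[0,0,0],0],[[0,0,0],[0,0,0],0],[[0,0,0],[0,0,0],0],[[0,0,0],[0,0,0],0],[[0,0,0],[0,0,0],0]]'
cat >> h.py <<'E'
def look(t):
    snap('side','s'+t);snap('wrist','w'+t);snap('top','t'+t);o=get_obs();print(o['wrist_force'].round(2) if hasattr(o['wrist_force'],'round') else o['wrist_force'],o['torque'])
    a=cv2.imread('pics/s%s.png'%t)[130:230,170:290];b=cv2.imread('pics/t%s.png'%t)[170:270,140:260];cv2.imwrite('pics/st%s.png'%t,cv2.resize(np.hstack([a,b]),None,fx=3.3,fy=3.3,interpolation=2))
    im,d,P,z=load('w'+t)
    M=(P[...,2]>.055)&(P[...,2]<.082)&(P[...,0]>.475)&(P[...,0]<.57)&(P[...,1]<.33)&(P[...,1]>.09)&(im.min(-1)>130)
    p=P[M]
    for _ in range(4):
        A=np.c_[p[:,:2]-[.52,.27],np.ones(len(p))];c=np.linalg.lstsq(A,p[:,2],rcond=None)[0];r=p[:,2]-A@c;p=p[np.abs(r)<2.5*r.std()+1e-4]
    print(len(p),'slope',np.degrees(c[:2]),'z at mark',c[2],'at knob',c[2]-.15*c[1],r.std())
    to([.5235,.1215,.101])
E
python3 -c "
from h import *
look('9')"
```

```text
time_s: 13.55
eef_pos: [0.5236, 0.1219, 0.1019]
eef_rot: [-0.001, 0.281, 0.96, -0.0]
wrist_force: [-7.0, -3.2, 11.7]
opening: 0.147
time_s: 14.22
eef_pos: [0.5235, 0.1219, 0.1023]
eef_rot: [-0.001, 0.281, 0.96, -0.0]
wrist_force: [-5.8, -2.7, 9.6]
opening: 0.146
[-5.42 -3.16  9.85] [0.00778447 1.40413292 0.05783415]
28681 slope [-0.00818403  0.01014891] z at mark 0.06614179850213119 at knob 0.06611522870509699 0.0006139914730557858
shift [-0.2 -0.4  1.3] turn [-0.002 -0.002 -0.   ] jaw 57.33701983815457
```

View pics/st9.png

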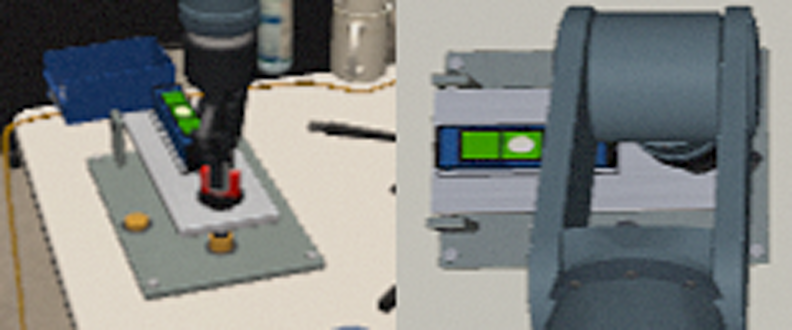

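View pics/w9.png

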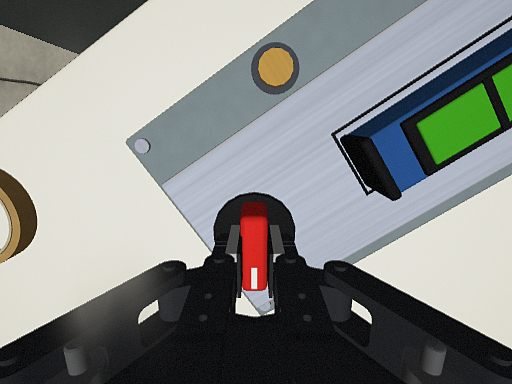

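```bash
python3 - <<'E'
from h import *
a=cv2.imread('pics/s9.png')[150:182,212:244];b=cv2.imread('pics/t9.png')[202:226,268-0-0-0-0-0-0-0-0-0-0-0-0-0-0-0-0-0-0-118:308-118]
cv2.imwrite('pics/z9a.png',cv2.resize(a,None,fx=16,fy=16,interpolation=2));cv2.imwrite('pics/z9b.png',cv2.resize(b,None,fx=16,fy=16,interpolation=2))
im=cv2.imread('pics/t9.png');
for r in range(211,217): print(r,[tuple(im[r,c]) [2] for c in range(158,188)],)
E
```

```text
211 [np.uint8(30), np.uint8(23), np.uint8(45), np.uint8(61), np.uint8(59), np.uint8(57), np.uint8(58), np.uint8(61), np.uint8(57), np.uint8(61), np.uint8(59), np.uint8(57), np.uint8(56), np.uint8(44), np.uint8(42), np.uint8(47), np.uint8(58), np.uint8(96), np.uint8(133), np.uint8(162), np.uint8(175), np.uint8(142), np.uint8(69), np.uint8(41), np.uint8(59), np.uint8(58), np.uint8(40), np.uint8(69), np.uint8(82), np.uint8(83)]
212 [np.uint8(41), np.uint8(40), np.uint8(46), np.uint8(62), np.uint8(58), np.uint8(60), np.uint8(61), np.uint8(57), np.uint8(57), np.uint8(54), np.uint8(59), np.uint8(58), np.uint8(56), np.uint8(32), np.uint8(37), np.uint8(43), np.uint8(113), np.uint8(182), np.uint8(202), np.uint8(200), np.uint8(201), np.uint8(203), np.uint8(178), np.uint8(109), np.uint8(53), np.uint8(57), np.uint8(50), np.uint8(73), np.uint8(84), np.uint8(87)]
213 [np.uint8(46), np.uint8(34), np.uint8(45), np.uint8(61), np.uint8(62), np.uint8(53), np.uint8(59), np.uint8(60), np.uint8(57), np.uint8(54), np.uint8(58), np.uint8(60), np.uint8(59), np.uint8(39), np.uint8(40), np.uint8(77), np.uint8(
[... 784 characters left out ...]
), np.uint8(60), np.uint8(60), np.uint8(38), np.uint8(48), np.uint8(58), np.uint8(114), np.uint8(185), np.uint8(204), np.uint8(205), np.uint8(205), np.uint8(204), np.uint8(170), np.uint8(77), np.uint8(62), np.uint8(43), np.uint8(75), np.uint8(87), np.uint8(82), np.uint8(83)]
216 [np.uint8(28), np.uint8(35), np.uint8(44), np.uint8(62), np.uint8(61), np.uint8(61), np.uint8(59), np.uint8(65), np.uint8(63), np.uint8(58), np.uint8(58), np.uint8(59), np.uint8(53), np.uint8(45), np.uint8(48), np.uint8(58), np.uint8(59), np.uint8(52), np.uint8(79), np.uint8(96), np.uint8(95), np.uint8(78), np.uint8(53), np.uint8(56), np.uint8(63), np.uint8(52), np.uint8(67), np.uint8(90), np.uint8(86), np.uint8(85)]
```

View pics/z9a.png

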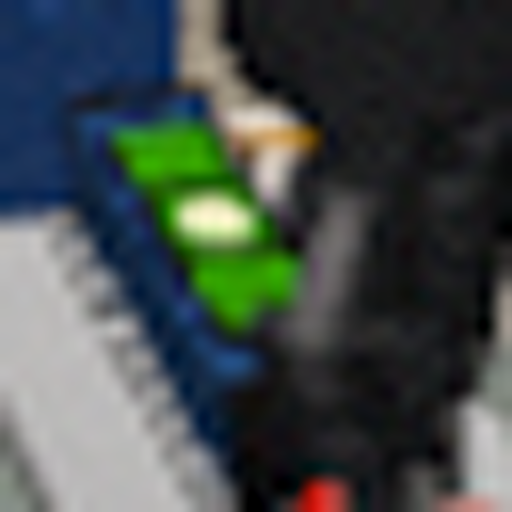

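View pics/z9b.png

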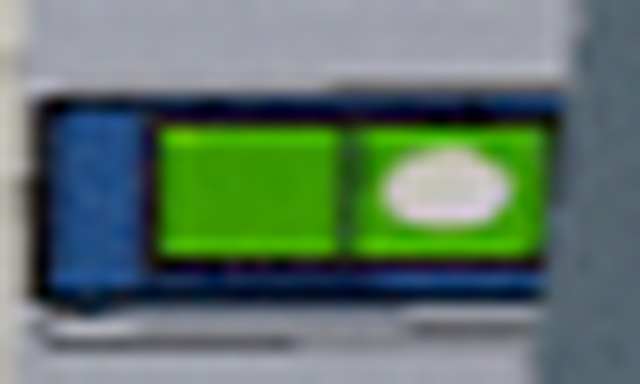

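```bash
python3 -m jog '[[[0,0,1],[0,0,0],0],[[0,0,2],[0,0,0],0],[[0,0,2.5],[0,0,0],0],[[0,0,2.5],[0,0,0],0],[[0,0,2.5],[0,0,0],0],[[0,0,2.5],[0,0,0],0],[[0,0,2.5],[0,0,0],0],[[0,0,2.5],[0,0,0],0],[[0,0,2.5],[0,0,0],0],[[0,0,2.5],[0,0,0],0],[[0,0,2.5],[0,0,0],0],[[0,0,2.5],[0,0,0],0],[[0,0,2.5],[0,0,0],0],[[0,0,2.5],[0,0,0],0],[[0,0,2.5],[0,0,0],0],[[0,0,2.5],[0,0,0],0],[[0,0,2.5],[0,0,0],0],[[0,0,2.5],[0,0,0],0],[[0,0,2.5],[0,0,0],0],[[0,0,2.5],[0,0,0],0]]'
python3 - <<'E'
from h import *
look('10')
a=cv2.imread('pics/s10.png')[150:182,212:244];b=cv2.imread('pics/t10.png')[202:226,150:190]
a=cv2.resize(a,(288,288),interpolation=2);b=cv2.resize(b,(480,288),interpolation=2)
cv2.imwrite('pics/z10.png',np.hstack([a,b]))
E
```

```text
time_s: 16.03
eef_pos: [0.5236, 0.1219, 0.1007]
eef_rot: [-0.001, 0.281, 0.96, -0.001]
wrist_force: [-7.3, -3.0, 13.8]
opening: 0.151
[-7.01 -3.06 13.85] [-0.0531011   1.74434926  0.05939112]
28943 slope [-0.01169587  0.02970494] z at mark 0.06609959848947797 at knob 0.06602183114306373 0.0006175549325700523
shift [-0.2 -0.4 -0.2] turn [-0.002 -0.002 -0.   ] jaw 57.351063940199225
```

View pics/z10.png

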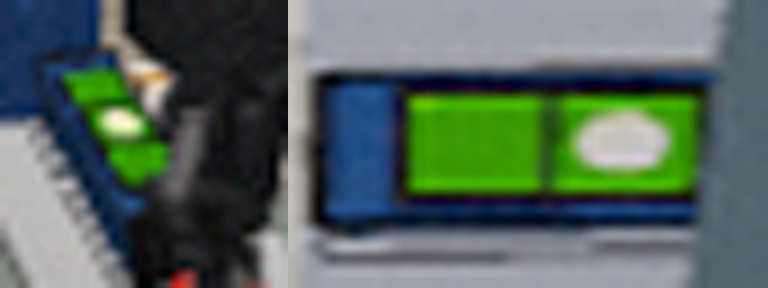

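View pics/st10.png

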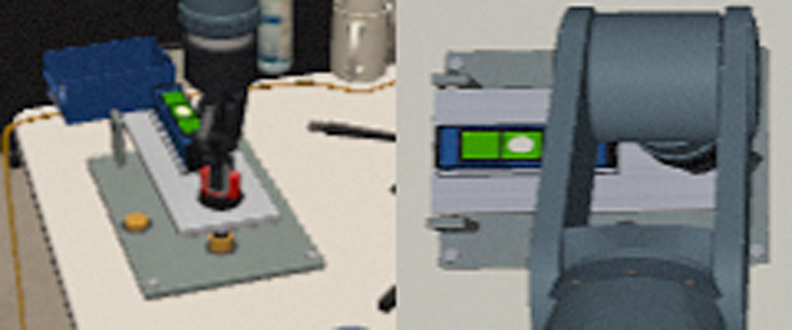

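```bash
python3 -c "
from h import *
print(hand_in()); o=get_obs(); print(o['time_s'],o['wrist_force'],o['eef_pos'])"
```

```text
the job is handed in; nothing more can be done
None
the job is handed in; nothing more can be done
```

I've handed the job in, at about 16 s of the 72 s allowed. No verdict was reported.

- **Level:** I laid the spirit level flat inside the black outline, along the plate, and let go of it.
- **Foot:** The short disc was parked beside the plate (top measured at 20 mm), so the tall one was under the foot. I gripped the knob, pressed it down and turned it about 0.8 rad anticlockwise.
- **Last checks:**
  - The plate slope measured about 0.03°.
  - The bubble sat within about 1 mm of the middle in the top view, and between the lines in the side view. It did not shift when I pressed about 1.6 mm further, so the foot stands firm.
  - The gripper still held the knob, with about 14 N of upward reaction.
- **Disagreement:** That last 1.6 mm of press raised the force by 4 N, where the knob spring alone would give about 1.3 N. The knob may be nearer its 14 mm stop than my estimate of 10 to 12 mm. I could not measure the push depth directly.
- **Bystanders:** I never approached the tape roll, solder reel or hex key, but I did not measure their positions again at the end.

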